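# True the corner jig's fence with a setting square

## Robot

A 7-joint arm with a two-finger parallel gripper is mounted at the origin on a cart in front of the work surface, level with it; the furniture and walls round the work are solid. World frame = base frame: x ahead of the robot, y to its left, z up, the work surface at z = 0. Lengths are in mm, angles in rad, forces in N, time in s.
With the tool pointing down it reaches from about 350 to 900 mm from the base axis. Payload 8.1 kg.
Tool frame: the origin (TCP) lies midway between the tips of the shut fingers; the grasp point (between the pads) lies 19 mm behind it; z points along the fingers, y is the line along which they close (so a half turn about z gives the same grasp; the last joint's range is limited). The gripper opens to 85 mm and grips with 20 to 120 N. Pads are 22 mm wide; open, the fingers measure 114 mm over their backs; the gripper's body (76 mm by 85 mm) begins 54 mm behind the grasp point. The pads swing forward as they close: fully open they stand 13 mm farther back than shut.
Start: joints at [-1.337, 0.434, 0.025, 1.573, -0.012, 1.134, -0.075], TCP at [206.57, 589.89, 231.323] pointing down, gripper open.
Joint ranges: [-2.62, 2.62], [-0.44, 2.09], [-1.27, 1.32], [0.08, 2.57], [-1.32, 4.46], [0.12, 2], [-2.74, 2.74]. Speed limits (rad/s): [2.22, 2.22, 3.01, 3.01, 3.14, 3.14, 3.14].

## Interface

Orientations are given as a rotation vector (axis times angle).
In Python, from station import sensors, viewer, job gives the robot as it stands.
- The arm moves only by the tool apply_moves, never from a script. Its argument "targets" is a list that holds one entry, the list of rows, each a list of 7 numbers: the shift along the tool's x, y, z in cm, then the turn, a rotation vector about the tool's x, y, z in rad, then the opening, from -1 (shut) to 1 (fully open), so that 0 is half open. In form: [[[dx, dy, dz, rx, ry, rz, claw], ...]]. A call has 1 to 20 rows; each row is the pose to reach, as a shift and turn from the pose commanded when the call began, along the tool's axes at that moment; what a row does not reach only later rows make up. A row lasts 1/8 s, in which the tool goes at most 62.5 mm and 10.7 degrees, less where a joint would pass 70% of its speed; a pose out of reach is approached as far as the arm can. A call with a gripper value outside its range is refused whole. The fingers move at their own pace and stop on an object; "force" is the grip in N (left out, the last holds). Time passes only in rows, so rows that repeat a pose let the fingers close. It gives the time, the measured TCP pose, the force, the opening and the grip force at its end, in the units of the state.
- sensors.observe(): the state, without advancing time (a new reading comes with each control period).
- viewer.capture(name): name is "scene" or "top"; returns a dict with "image" (480x640x3 uint8, blue, green, red), "K" (3x3 intrinsics, pixels), "position" and "rotation" of the camera in the world. Camera axes: x right, y down, z forward; pixel columns grow to the right and rows downward; lengths in mm; the calibration is good to about 2 mm. A picture is of the moment at which its call begins. There is no depth.
- job.job_done(): hands the job in; it is judged then, once.
The state is a dict: "time_s": time; "qpos": joint angles; "joint_velocities": joint speeds; "effort": joint torques, N m; "tcp_pos": TCP position; "orientation": TCP orientation; "wrist_force": force on the tool from outside, world axes, zero at the start; "torque": the same for the moment, N m; "width": finger opening in mm; "gripper_force": force on a finger pad.
Only numpy, scipy, OpenCV 4.12 (cv2) and the standard library are available. Lean on these libraries where they do the work, as an engineer would, in place of code of your own. Each camera call takes 0.05 s, during which the arm holds its last target. There are 200 camera calls.

## Task

The swinging fence of the corner jig leans in, so its corner is too narrow. Pick up the setting square by its black grip and press its outer corner into the jig's corner until its two legs sit flush, without a gap, against the fixed rail and the fence at once, which swings the fence out to a true right angle; hold it pressed there for about a second. Then draw the square out without disturbing the fence and lay it flat on the middle of the closed logbook; leave the other things on the bench alone.

Things in the scene. Friction and masses are not known exactly. Their poses are not given: they have to be found in the camera images.
- jig: corner jig, fixed to the bench: dark steel base plate 230x230x10 mm carrying an aluminium rail and a swinging aluminium fence. Origin on the bench, under the inner corner where both faces and the fence's pivot axis meet; the plate spans x -200 to +30, y -40 to +190 mm. x points square into the rail's face, y along the rail away from the corner, z up. Working space: the -x, +y side.
- rail: the fixed rail of the jig, aluminium, origin and axes as the jig's: its face is the plane x = 0, from y = 7 to 185 mm, 25 mm thick (towards +x), top 36 mm above the bench (bolt heads to 40 mm); its ground face is slippery (friction about 0.25), as is the fence's
- fence_bar: the swinging fence, an aluminium bar 165 mm long, 22 mm thick, 11 to 36 mm above the bench (bolt heads to 40). Origin as the jig's, on the pivot axis; the bar runs to its own -x, its working face is its own plane y = 0, the bar on the -y side. A pivot pin of 6 mm radius stands on the axis (cap of 9 mm radius, 40 to 44 mm above the bench).
- fence (a joint): angle of the fence (rad): 0 is exactly square to the rail; positive, it leans in over the working space (corner narrower than a right angle): it starts so, at 0.12 to 0.28. A stiff friction hinge, 0.3 Nm: about 3 N at the tip moves it, it stays where left, and can be pushed too far (to -0.35).
- square: loose L-shaped setting square, aluminium, about 0.25 kg, lying flat; legs 120 mm long outside, 26 wide, 16 thick, one running to -x, one to +y from the outer corner at (+46, -46) mm. Origin on the underside below the middle of the grip, z up. Black grip: upright bar 60 mm long along direction (1, 1), 18 mm thick, 16 to 52 mm above the underside; grip it across, along (1, -1).
- square_corner (a point): outer corner point of the square, on its underside; the outermost 10x10 mm is notched away to clear the pivot pin. The leg along -x (outer edge y = -46 mm in the square's frame) meets the fence, the leg along +y (outer edge x = +46 mm) meets the rail; seated, the square's axes are parallel to the jig's and this point is above the jig's corner.
- jig_corner (a point): the jig's inner corner, on the pivot axis at the top of the base plate, 10 mm above the bench; axes as the jig's
- logbook: closed logbook lying flat, about 210x152x14 mm, fixed; origin on the bench below its middle, long side along its x; the square rests on its cover 11 mm above the bench. One of it and the square stands left of the jig, the other right, either way round.
- mould_block: small aluminium mould half, 92x60x32 mm, behind the jig; origin below its middle; leave alone
- tape_roll: roll of masking tape lying flat, 104 mm across, 25 mm high; origin below its middle; leave alone
- side_cutters: side cutters with red grips, 155 mm long, 13 mm high; origin below their middle; leave alone

How it is judged:
By the outcome, as a careful person would: the job done as asked, in the order asked, and still so for the second after the job is handed in, with the robot touching nothing.
It also fails if it takes over 61 s, if anything falls off the work surface, if the arm or the gripper's body presses on something with over 40 N, if the wrist force passes 120 N, or if a joint passes its speed limit or range.

## Working session

There is one attempt and no reset: what is moved stays moved. The work goes in short steps, Python scripts to look and compute and a tool call to move; the robot and the scene stay as the last step left them, time stands still between calls to the robot, and variables do not carry over. Pictures are saved under pics/ and viewed, at most 10 in all, crops included, and the job is handed in when it is done.

Besides the shell and the picture viewer there is one more tool, called after ">>>" as a command line: name --argument value ..., lists and objects as JSON in quotes. apply_moves: Moves the arm, as the interface text tells. Its arguments: {"type":"object","properties":{"targets":{"type":"array"},"force":{"type":"number"}},"required":["targets"]}

```bash
mkdir -p pics && cat > h.py <<'E'
import numpy as np, cv2
from scipy.spatial.transform import Rotation as R
from station import sensors, viewer, job
def ray(c,px,z):
    d=np.array(c["rotation"])@np.linalg.inv(c["K"])@np.array([px[0],px[1],1.0])
    p=np.array(c["position"]); return p+d*(z-p[2])/d[2]
def proj(c,X):
    q=np.array(c["K"])@(np.array(c["rotation"]).T@(np.array(X,float)-c["position"])); return q[:2]/q[2]
E
python3 - <<'E'
from h import *
for n in ("scene","top"):
    c=viewer.capture(n); cv2.imwrite(f"pics/{n}0.png",c["image"]); print(n,c["position"],np.round(c["rotation"],3).tolist(),c["K"])
print(sensors.observe())
E
```

```text
scene [-122.57805612 -637.57086803  832.22199395] [-2.071, 0.968, -0.454] [[552.65529568   0.         318.00724327]
 [  0.         552.65529568 240.44281813]
 [  0.           0.           1.        ]]
top [ 415.9672385     4.82463641 1277.23930316] [-2.114, 2.173, -0.135] [[453.02971247   0.         320.0888652 ]
 [  0.         453.02971247 243.7046042 ]
 [  0.           0.           1.        ]]
{'time_s': 0.1, 'qpos': array([-1.33661234,  0.43516814,  0.02497196,  1.57398989, -0.01157438,
        1.1339823 , -0.07507747]), 'joint_velocities': array([ 1.96869219e-03, -9.44211175e-04,  2.17632976e-04, -2.87294797e-03,
        3.44076449e-05, -6.72318051e-05, -2.19357289e-04]), 'effort': array([ 3.29344468e-03, -6.71751595e+01,  1.02830730e+00, -3.16901278e+01,
        1.58998749e-02,  7.14701135e-03,  5.42200917e-05]), 'tcp_pos': array([206.44411716, 589.45549904, 230.60147963]), 'orientation': array([-5.26561264e-01, -3.09706269e+00,  2.20011360e-03]), 'wrist_force': array([ 0.64974411, -0.11981532,  0.03197093]), 'torque': array([-0.0785682 , -0.11242809,  0.00334886]), 'gripper_force': 0.0, 'width': 85.53872080951996}
```

View pics/top0.png

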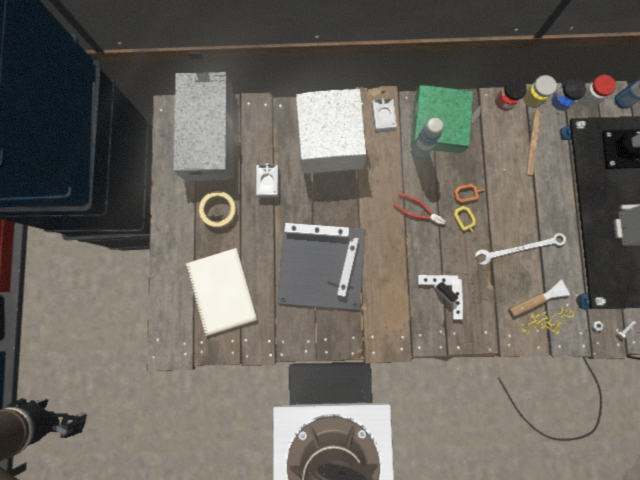

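View pics/scene0.png

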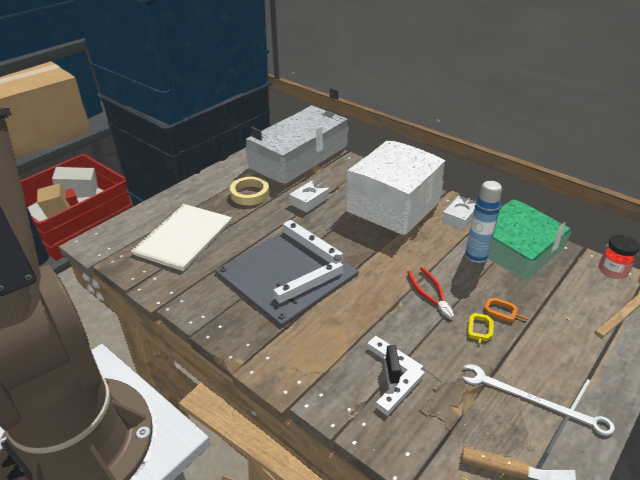

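The top view shows the jig plate at about (280–365, 228–308) with its corner near (352, 237). The square is at about (440, 290) with its outer corner near (462, 278), and the logbook is at (222, 292). The scene view agrees. Next I'll measure them.

```bash
sed -i 's/np.array(c\["rotation"\])/R.from_rotvec(c["rotation"]).as_matrix()/g' h.py && cat >> h.py <<'E'
def cnts(m,amin=60):
    cs,_=cv2.findContours(m.astype(np.uint8)*255,cv2.RETR_EXTERNAL,cv2.CHAIN_APPROX_NONE)
    return [c for c in cs if cv2.contourArea(c)>amin]
E
python3 - <<'E'
from h import *
for n in ("top","scene"):
    c=viewer.capture(n); im=c["image"]; hsv=cv2.cvtColor(im,cv2.COLOR_BGR2HSV)
    wh=(hsv[...,2]>170)&(hsv[...,1]<60)
    print(n)
    box=[150,180,480,340] if n=="top" else [120,180,450,430]
    for k in cnts(wh,100):
        x,y=k[:,0].mean(0)
        if not(box[0]<x<box[2] and box[1]<y<box[3]): continue
        r=cv2.minAreaRect(k); print("white",np.round([x,y]),cv2.contourArea(k),np.round(r[1],1))
        z=14 if r[1][0]*r[1][1]>3000 else (16 if x>(400 if n=="top" else 360) else 36)
        P=np.array([ray(c,p,z)[:2] for p in cv2.boxPoints(r)])
        print(z,np.round(P,1).tolist())
    blk=(im.max(2)<45)
    for k in cnts(blk,40):
        x,y=k[:,0].mean(0)
        if (box[0]+150<x<box[2] and box[1]<y<box[3]):
            r=cv2.minAreaRect(k);print("blk",np.round([x,y]),cv2.contourArea(k),r, np.round([ray(c,p,52)[:2] for p in cv2.boxPoints(r)],1).tolist())
    if n=="top":
        a=cv2.resize(im[215:330,270:370],None,fx=5,fy=5,interpolation=cv2.INTER_CUBIC); a2=cv2.resize(im[260:335,405:480],None,fx=5*115/75,fy=5*115/75,interpolation=cv2.INTER_CUBIC)
        h=min(a.shape[0],a2.shape[0]); cv2.imwrite("pics/crop1.png",cv2.resize(np.hstack([a[:h],a2[:h]]),None,fx=.74,fy=.74))
E
```

```text
top
white [447. 290.] 536.0 [43. 44.]
16 [[496.4, -250.8], [493.0, -372.3], [375.5, -364.1], [378.7, -244.1]]
white [220. 291.] 3859.0 [75.7 53.8]
14 [[550.9, 402.1], [588.7, 256.1], [384.6, 198.9], [348.3, 341.7]]
white [347. 267.] 401.5 [ 8.2 59.1]
36 [[449.6, -22.9], [607.1, -65.4], [601.2, -87.3], [444.0, -44.4]]
white [318. 229.] 459.5 [64.1  8.6]
36 [[627.7, 117.9], [651.9, 115.8], [633.4, -61.8], [609.4, -59.2]]
scene
white [401. 379.] 802.0 [34.7 56.9]
16 [[373.2, -320.1], [497.1, -303.1], [493.0, -368.9], [373.3, -380.4]]
white [137. 412.] 4449.0 [145.3  83.8]
14 [[3.4, 101.9], [146.1, 154.2], [145.3, -166.5], [22.5, -182.9]]
white [379. 344.] 185.5 [20.2 11.4]
16 [[472.2, -250.3], [499.4, -245.5], [496.9, -286.8], [470.2, -290.8]]
white [446. 308.] 111.5 [19.   8.4]
16 [[650.4, -297.9], [672.1, -301.0], [648.6, -340.9], [627.7, -337.4]]
white [308. 277.] 386.5 [ 8.  72.6]
36 [[451.3, -22.8], [615.3, -67.6], [601.0, -88.4], [440.2, -43.0]]
white [313. 238.] 453.5 [65.   8.6]
36 [[627.9, 113.7], [656.7, 124.8], [635.1, -60.7], [608.9, -68.1]]
white [180. 235.] 3165.0 [47.6 96.3]
14 [[349.8, 340.9], [637.5, 424.1], [582.0, 238.6], [322.8, 185.9]]
white [309. 191.] 352.5 [16.5 35.4]
36 [[736.0, 192.4], [855.0, 191.1], [816.8, 129.0], [703.6, 133.1]]
blk [391. 366.] 137.0 ((392.8842468261719, 364.3439636230469), (36.20527648925781, 11.701545715332031), 79.99201965332031) [[456.4, -296.9], [473.7, -310.3], [414.8, -362.8], [398.7, -350.1]]
```

View pics/crop1.png

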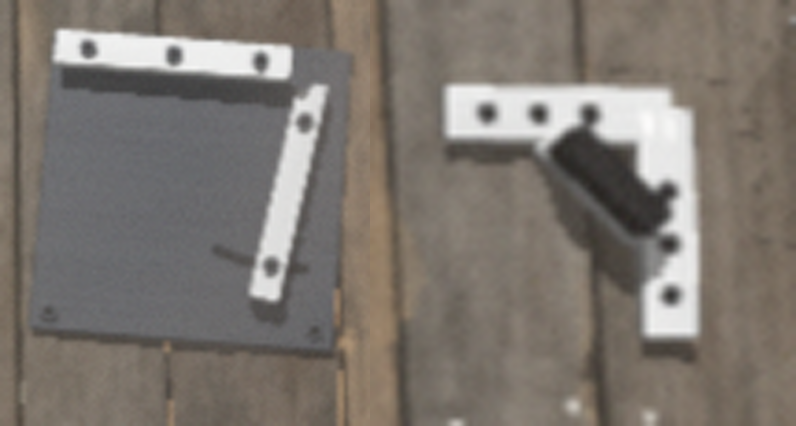

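```bash
cat >> h.py <<'E'
def edge(c,g,A,B,z,half=4):
    """sub-pixel edge points near world line A-B (height z), fitted line -> (point, unit dir) in world"""
    a,b=proj(c,[*A,z]),proj(c,[*B,z]); d=(b-a)/np.linalg.norm(b-a); n=np.array([-d[1],d[0]])
    t=np.arange(-half,half+.01,.1); pts=[]
    for s in np.arange(0.12,0.9,0.02):
        p=(a+s*(b-a))[None]+t[:,None]*n
        v=cv2.remap(g,p[:,0].astype(np.float32)[None],p[:,1].astype(np.float32)[None],cv2.INTER_LINEAR)[0]
        k=np.argmax(np.abs(np.convolve(v,np.r_[np.ones(8),-np.ones(8)],"valid")))+7
        pts.append(ray(c,p[k],z)[:2])
    l=cv2.fitLine(np.array(pts,np.float32),cv2.DIST_HUBER,0,.01,.01).ravel()
    r=np.array([(q-l[2:])@[-l[1],l[0]] for q in pts]); u=l[:2]*np.sign(l[:2]@(np.array(B)-A))
    return l[2:],u,np.abs(r).mean()
def meet(e,f): s=np.linalg.solve(np.c_[e[1],-f[1]],f[0]-e[0]); return e[0]+s[0]*e[1]
E
python3 - <<'E'
from h import *
c=viewer.capture("top"); g=c["image"].astype(np.float32).mean(2)
ang=lambda e:np.arctan2(e[1][1],e[1][0])
def show(n,e): print(n,np.round(e[0],1),"ang",round(float(ang(e)),4),"res",round(float(e[2]),2))
sx=edge(c,g,(493,-372.3),(375.5,-366),16); sy=edge(c,g,(493,-372.3),(496.4,-250.8),16)
show("sq -x",sx);show("sq +y",sy);print("corner",meet(sx,sy))
rf=edge(c,g,(609.4,-59.2),(627.7,117.9),36);rb=edge(c,g,(633.4,-61.8),(651.9,115.8),36)
ff=edge(c,g,(607.1,-65.4),(449.6,-22.9),36);fb=edge(c,g,(601.2,-87.3),(444,-44.4),36)
for n,e in zip(("rf","rb","ff","fb"),(rf,rb,ff,fb)): show(n,e)
print("jig corner",meet(rf,ff))
pl=edge(c,g,(400,-75),(420,148),10);show("plate -x",pl)
# plate bottom edge via dark mask check
E
```

```text
sq -x [ 438.2 -368.5] ang 3.1134 res 1.24
sq +y [ 495.1 -313.6] ang 1.5185 res 1.29
corner [ 492.10501254 -370.02833613]
rf [618.1  30.3] ang 1.471 res 0.86
rb [643.   32.8] ang 1.467 res 0.87
ff [527.7 -44.5] ang 2.8786 res 0.64
fb [522.1 -66.3] ang 2.8778 res 0.43
jig corner [608.3951337  -66.21435203]
plate -x [412.3  40.8] ang 1.4718 res 2.01
```

```bash
cat >> h.py <<'E'
import json
def cmd():
    try: d=json.load(open("cmd.json"))
    except OSError: d=dict(p=[206.57,589.89,231.323],r=sensors.observe()["orientation"].tolist())
    return np.array(d["p"]),R.from_rotvec(d["r"])
def row(p,yang,base=None):
    """row to bring TCP to world p, tool down, tool y at world angle yang"""
    p0,r0=base or cmd(); y=[np.cos(yang),np.sin(yang),0]; z=[0,0,-1]; T=R.from_matrix(np.c_[np.cross(y,z),y,z])
    return np.r_[np.round(r0.inv().apply(np.array(p)-p0)/10,2),np.round((r0.inv()*T).as_rotvec(),3)]
def after(r):
    """record row r as the last commanded"""
    p0,r0=cmd(); p=p0+r0.apply(np.array(r[:3])*10); q=r0*R.from_rotvec(r[3:6])
    json.dump(dict(p=p.tolist(),r=q.as_rotvec().tolist()),open("cmd.json","w"))
def state():
    s=sensors.observe(); m=R.from_rotvec(s["orientation"]).as_matrix()
    print("t",round(s["time_s"],2),"p",np.round(s["tcp_pos"],2),"yang",round(float(np.arctan2(m[1,1],m[0,1])),4),"tilt",np.round(m[:2,2],4),"F",np.round(s["wrist_force"],2),"M",np.round(s["torque"],3),"w",round(float(s["width"]),1),"gf",round(float(s["gripper_force"]),1))
E
python3 - <<'E'
from h import *
print(cmd()[1].as_matrix().round(3).tolist())
for p in ([420,300,240],[448,-322.2,160]): print(row(p,-0.825).tolist())
E
```

```text
[[-0.944, 0.331, -0.0], [0.331, 0.944, -0.001], [-0.0, -0.001, -1.0]]
[-29.73, -20.31, -0.85, -0.0, 0.001, 2.059]
[-52.93, -78.1, 7.19, -0.0, 0.001, 2.059]
```

```bash
python3 - <<'E'
from h import *
print(row([420,150,220],-0.825).tolist())
E
```

```text
[-34.68, -34.46, 1.16, -0.0, 0.001, 2.059]
```

>>> apply_moves --targets '[[[-29.7,-20.3,-0.8,0,0.001,1.0,1],[-29.7,-20.3,-0.8,0,0.001,1.0,1],[-29.7,-20.3,-0.8,0,0.001,1.0,1],[-29.7,-20.3,-0.8,0,0.001,1.0,1],[-29.7,-20.3,-0.8,0,0.001,1.0,1],[-29.7,-20.3,-0.8,0,0.001,1.2,1],[-52.93,-78.1,7.19,0,0.001,1.4,1],[-52.93,-78.1,7.19,0,0.001,1.6,1],[-52.93,-78.1,7.19,0,0.001,1.8,1],[-52.93,-78.1,7.19,0,0.001,2.059,1],[-52.93,-78.1,7.19,0,0.001,2.059,1],[-52.93,-78.1,7.19,0,0.001,2.059,1],[-52.93,-78.1,7.19,0,0.001,2.059,1],[-52.93,-78.1,7.19,0,0.001,2.059,1],[-52.93,-78.1,7.19,0,0.001,2.059,1],[-52.93,-78.1,7.19,0,0.001,2.059,1],[-52.93,-78.1,7.19,0,0.001,2.059,1],[-52.93,-78.1,7.19,0,0.001,2.059,1],[-52.93,-78.1,7.19,0,0.001,2.059,1],[-52.93,-78.1,7.19,0,0.001,2.059,1]]]'

```text
time_s: 2.75
tcp_pos: [448.7, -320.6, 159.6]
orientation: [-2.923, -1.148, -0.001]
wrist_force: [0.3, 0.5, -0.9]
width: 85.8
gripper_force: 0.0
```

```bash
python3 - <<'E'
from h import *
after([-52.93, -78.1, 7.19, 0, 0.001, 2.059])
p,r=cmd(); print(p,r.as_matrix().round(3).tolist()); print(row([448,-322.2,21.5],-0.825).tolist()); state()
E
```

```text
[-712.68168249  802.2400654   159.40016659] [[0.257, -0.966, 0.001], [-0.966, -0.257, 0.001], [-0.001, -0.001, -1.0]]
[138.52, -83.23, 13.78, -0.002, -0.001, -2.057]
t 2.75 p [ 448.65 -320.57  159.59] yang -0.8225 tilt [0.0004 0.0015] F [ 0.25  0.46 -0.95] M [-0.023  0.034  0.018] w 85.8 gf 0.0
```

>>> apply_moves --targets '[[[0,0,4,0,0,0,1],[0,0,8,0,0,0,1],[0,0,11,0,0,0,1],[0,0,12.8,0,0,0,1],[0,0,13.85,0,0,0,1],[0,0,13.85,0,0,0,1],[0,0,13.85,0,0,0,1],[0,0,13.85,0,0,0,-0.3],[0,0,13.85,0,0,0,-1],[0,0,13.85,0,0,0,-1],[0,0,13.85,0,0,0,-1],[0,0,13.85,0,0,0,-1],[0,0,13.85,0,0,0,-1],[0,0,13.85,0,0,0,-1],[0,0,13.85,0,0,0,-1]]]' --force 60

```text
time_s: 4.62
tcp_pos: [448.3, -322.3, 21.2]
orientation: [-2.926, -1.144, -0.001]
wrist_force: [0.4, -0.1, 4.7]
width: 17.5
gripper_force: 59.7
```

```bash
python3 - <<'E'
from h import *
after([0,0,13.85,0,0,0]); print(cmd()[0]); state()
c=viewer.capture("top");s=viewer.capture("scene")
a=cv2.resize(c["image"][240:340,390:490],(400,400),interpolation=cv2.INTER_CUBIC)
b=cv2.resize(s["image"][310:435,330:455],(400,400),interpolation=cv2.INTER_CUBIC)
cv2.imwrite("pics/grasp.png",np.hstack([a,b]))
E
```

```text
[-712.51859274  802.41972301   20.90037914]
t 4.62 p [ 448.3  -322.33   21.23] yang -0.8251 tilt [0.0006 0.0004] F [ 0.35 -0.15  4.66] M [ 0.03   0.017 -0.046] w 17.5 gf 59.7
```

View pics/grasp.png

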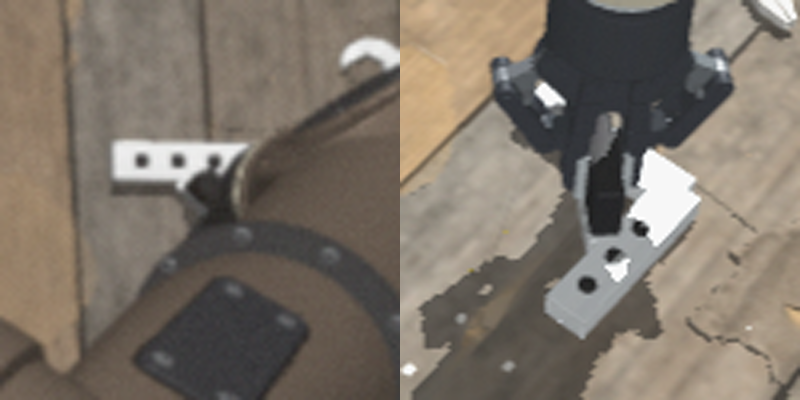

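The grasp holds: width is 17.5 mm and grip force is 60 N, with the black grip between the pads in the right-hand crop at about (605, 190). Next I'll lift and carry.

```bash
cat >> h.py <<'E'
def setcmd(p,yang):
    y=[np.cos(yang),np.sin(yang),0]; z=[0,0,-1]
    json.dump(dict(p=list(p),r=R.from_matrix(np.c_[np.cross(y,z),y,z]).as_rotvec().tolist()),open("cmd.json","w"))
JY=-0.101; JC=np.array([608.5,-66.2]); RJ=np.array([[np.cos(JY),-np.sin(JY)],[np.sin(JY),np.cos(JY)]])
def jp(dx,dy,z): return [*(JC+RJ@np.array([-46+dx,46+dy])),z]   # TCP for square offset (dx,dy) from seated
E
python3 - <<'E'
from h import *
setcmd([448,-322.2,21.5],-0.825)
for p in ([448,-322.2,110],jp(-40,40,110),jp(-40,40,32.5)): print(np.round(p,1),row(p,JY-np.pi/4).tolist())
E
```

```text
[ 448.  -322.2  110. ] [-0.0, 0.0, -8.85, 0.0, 0.0, 0.061]
[531.6  28.  110. ] [29.91, -20.05, -8.85, 0.0, 0.0, 0.061]
[531.6  28.   32.5] [29.91, -20.05, -1.1, 0.0, 0.0, 0.061]
```

>>> apply_moves --targets '[[[0,0,-2,0,0,0,-1],[0,0,-5,0,0,0,-1],[0,0,-8.85,0,0,0,-1],[2,-1.3,-8.85,0,0,0.03,-1],[6,-4,-8.85,0,0,0.061,-1],[10,-6.7,-8.85,0,0,0.061,-1],[14,-9.4,-8.85,0,0,0.061,-1],[18,-12.07,-8.85,0,0,0.061,-1],[22,-14.75,-8.85,0,0,0.061,-1],[26,-17.43,-8.85,0,0,0.061,-1],[28.5,-19.1,-8.85,0,0,0.061,-1],[29.91,-20.05,-8.85,0,0,0.061,-1],[29.91,-20.05,-8.85,0,0,0.061,-1],[29.91,-20.05,-8.85,0,0,0.061,-1],[29.91,-20.05,-8.85,0,0,0.061,-1]]]'

```text
time_s: 6.6
tcp_pos: [531.4, 26.5, 109.8]
orientation: [-2.96, -1.051, -0.0]
wrist_force: [0.5, -0.5, -3.3]
width: 17.2
gripper_force: 59.0
```

```bash
python3 - <<'E'
from h import *
after([29.91, -20.05, -8.85, 0, 0, 0.061]); print(cmd()[0]); state()
c=viewer.capture("top");s=viewer.capture("scene")
a=cv2.resize(c["image"][200:320,270:390],(400,400),interpolation=cv2.INTER_CUBIC)
b=cv2.resize(s["image"][180:330,210:360],(400,400),interpolation=cv2.INTER_CUBIC)
cv2.imwrite("pics/over.png",np.hstack([a,b]))
E
```

```text
[531.65257006  28.03321876 110.        ]
t 6.6 p [531.38  26.48 109.8 ] yang -0.8885 tilt [-0.0002  0.0005] F [ 0.47 -0.55 -3.34] M [-0.045 -0.018 -0.001] w 17.2 gf 59.0
```

View pics/over.png

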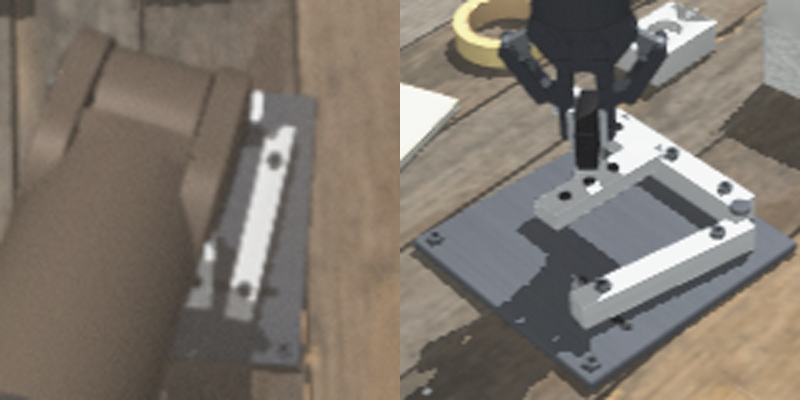

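The square hangs level over the jig's working space. In the scene crop it is at about (600, 180), clear of the rail and fence. Lowering it.

>>> apply_moves --targets '[[[0,0,2.5,0,0,0,-1],[0,0,5,0,0,0,-1],[0,0,6.7,0,0,0,-1],[0,0,7.3,0,0,0,-1],[0,0,7.75,0,0,0,-1],[0,0,7.75,0,0,0,-1],[0,0,7.75,0,0,0,-1],[0,0,7.75,0,0,0,-1]]]'

```text
time_s: 7.7
tcp_pos: [531.9, 28.3, 32.6]
orientation: [-2.958, -1.055, -0.001]
wrist_force: [0.5, 0.0, -3.2]
width: 17.0
gripper_force: 59.0
```

```bash
python3 - <<'E'
from h import *
after([0,0,7.75,0,0,0]); print(cmd()[0]); state()
Y=JY-np.pi/4
for d in ((-12,40),(-6,40),(0,40)): print(d,row(jp(*d,32.5),Y).tolist())
E
```

```text
[531.65257006  28.03321876  32.5       ]
t 7.7 p [531.89  28.3   32.58] yang -0.8859 tilt [0.0005 0.0011] F [ 0.48  0.03 -3.15] M [-0.032  0.015  0.003] w 17.0 gf 59.0
(-12, 40) [1.98, 1.98, -0.0, 0.0, 0.0, 0.0]
(-6, 40) [2.4, 2.4, -0.0, 0.0, 0.0, 0.0]
(0, 40) [2.82, 2.83, -0.0, 0.0, 0.0, 0.0]
```

>>> apply_moves --targets '[[[0.7,0.7,0,0,0,0,-1],[1.4,1.4,0,0,0,0,-1],[2.0,2.0,0,0,0,0,-1],[2.4,2.4,0,0,0,0,-1],[2.55,2.55,0,0,0,0,-1],[2.62,2.62,0,0,0,0,-1],[2.69,2.69,0,0,0,0,-1],[2.69,2.69,0,0,0,0,-1],[2.69,2.69,0,0,0,0,-1]]]'

```text
time_s: 8.82
tcp_pos: [569.3, 24.4, 32.2]
orientation: [-2.958, -1.054, -0.0]
wrist_force: [0.5, 0.3, -1.9]
width: 17.4
gripper_force: 59.0
```

```bash
cat >> h.py <<'E'
def jst():
    s=sensors.observe(); state()
    print("jig off",np.round(RJ.T@(s["tcp_pos"][:2]-JC)+[46,-46],2),"cmd off",np.round(RJ.T@(cmd()[0][:2]-JC)+[46,-46],2),"Fjig",np.round(RJ.T@(s["wrist_force"][:2]-[.48,.03]),2))
E
python3 - <<'E'
from h import *
after([2.69,2.69,0,0,0,0]); jst()
E
```

```text
t 8.82 p [569.35  24.39  32.2 ] yang -0.8861 tilt [-0.0003  0.0009] F [ 0.54  0.27 -1.86] M [-0.009 -0.005  0.007] w 17.4 gf 59.0
jig off [-2.09 40.18] cmd off [-1.91 40.02] Fjig [0.04 0.24]
```

>>> apply_moves --targets '[[[0.04,0.04,0,0,0,0,-1],[0.08,0.08,0,0,0,0,-1],[0.12,0.12,0,0,0,0,-1],[0.16,0.16,0,0,0,0,-1],[0.16,0.16,0,0,0,0,-1]]]'

```text
time_s: 9.45
tcp_pos: [571.6, 24.1, 32.1]
orientation: [-2.958, -1.054, 0.0]
wrist_force: [-0.5, 0.3, -2.7]
width: 17.3
gripper_force: 59.1
```

```bash
python3 - <<'E'
from h import *
after([.16,.16,0,0,0,0]); jst()
E
```

```text
t 9.45 p [571.65  24.13  32.13] yang -0.8862 tilt [-0.0004  0.0009] F [-0.52  0.25 -2.73] M [0.049 0.115 0.004] w 17.3 gf 59.1
jig off [ 0.23 40.15] cmd off [ 0.35 40.02] Fjig [-1.02  0.12]
```

>>> apply_moves --targets '[[[0.04,0.04,0,0,0,0,-1],[0.08,0.08,0,0,0,0,-1],[0.08,0.08,0,0,0,0,-1]]]'

```text
time_s: 9.82
tcp_pos: [571.7, 24.2, 31.9]
orientation: [-2.957, -1.054, 0.003]
wrist_force: [-5.0, 0.8, -0.8]
width: 16.8
gripper_force: 59.3
```

```bash
python3 - <<'E'
from h import *
after([.08,.08,0,0,0,0]); jst()
E
```

```text
t 9.82 p [571.72  24.18  31.86] yang -0.8862 tilt [-0.0023  0.0013] F [-4.98  0.77 -0.75] M [ 0.124  1.107 -0.123] w 16.8 gf 59.3
jig off [ 0.3  40.21] cmd off [ 1.48 40.02] Fjig [-5.51  0.19]
```

>>> apply_moves --targets '[[[-0.3,0.3,0,0,0,0.003,-1],[-0.7,0.7,0,0,0,0.003,-1],[-1.1,1.1,0,0,0,0.003,-1],[-1.4,1.4,0,0,0,0.003,-1],[-1.6,1.6,0,0,0,0.003,-1],[-1.8,1.8,0,0,0,0.003,-1],[-2.0,2.0,0,0,0,0.003,-1],[-2.2,2.2,0,0,0,0.003,-1],[-2.4,2.4,0,0,0,0.003,-1],[-2.4,2.4,0,0,0,0.003,-1]]]'

```text
time_s: 11.08
tcp_pos: [568.3, -8.8, 31.7]
orientation: [-2.958, -1.05, 0.002]
wrist_force: [-3.5, 4.6, -3.1]
width: 17.1
gripper_force: 59.0
```

```bash
python3 - <<'E'
from h import *
after([-2.4,2.4,0,0,0,0.003]); jst()
E
```

```text
t 11.07 p [568.3   -8.82  31.69] yang -0.8886 tilt [-0.0024  0.0023] F [-3.46  4.55 -3.1 ] M [ 0.881  1.067 -0.049] w 17.1 gf 59.0
jig off [0.22 7.04] cmd off [1.49 6.08] Fjig [-4.38  4.1 ]
```

>>> apply_moves --targets '[[[-0.07,0.07,0,0,0,0,-1],[-0.14,0.14,0,0,0,0,-1],[-0.21,0.21,0,0,0,0,-1],[-0.28,0.28,0,0,0,0,-1],[-0.35,0.35,0,0,0,0,-1],[-0.42,0.42,0,0,0,0,-1],[-0.42,0.42,0,0,0,0,-1]]]'

```text
time_s: 11.95
tcp_pos: [567.7, -14.4, 31.7]
orientation: [-2.957, -1.05, 0.002]
wrist_force: [-4.5, 4.4, -2.1]
width: 17.3
gripper_force: 59.1
```

```bash
python3 - <<'E'
from h import *
after([-.42,.42,0,0,0,0]); jst()
s=viewer.capture("scene");c=viewer.capture("top")
a=cv2.resize(c["image"][200:320,310:390],(270,400),interpolation=cv2.INTER_CUBIC)
b=cv2.resize(s["image"][210:310,260:360],(500,500),interpolation=cv2.INTER_CUBIC)
cv2.imwrite("pics/seat.png",np.hstack([np.pad(a,((0,100),(0,0),(0,0))),b]))
E
```

```text
t 11.95 p [567.74 -14.42  31.68] yang -0.8883 tilt [-0.0024  0.0025] F [-4.48  4.39 -2.13] M [1.064 0.996 0.024] w 17.3 gf 59.1
jig off [0.23 1.4 ] cmd off [1.48 0.14] Fjig [-5.37  3.84]
```

View pics/seat.png

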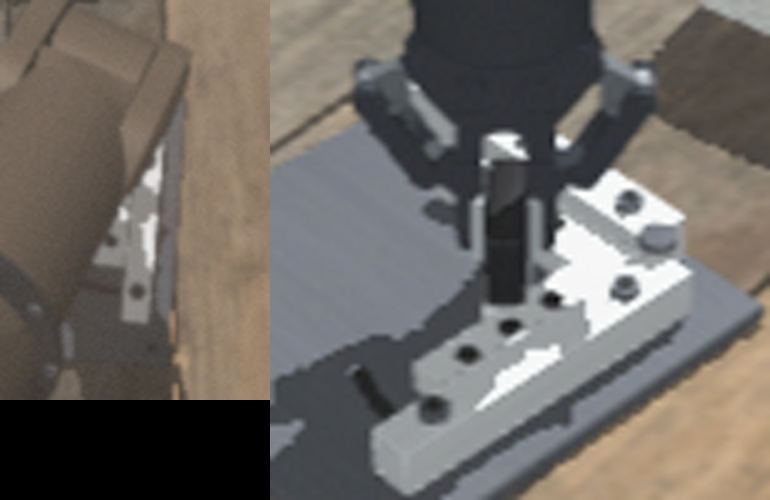

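>>> apply_moves --targets '[[[-0.04,0.04,0,0,0,0,-1],[-0.07,0.07,0,0,0,0,-1],[-0.07,0.07,0,0,0,0,-1]]]'

```text
time_s: 12.42
tcp_pos: [567.6, -15.3, 31.7]
orientation: [-2.957, -1.05, 0.002]
wrist_force: [-4.2, 4.9, -2.3]
width: 17.5
gripper_force: 59.1
```

```bash
python3 - <<'E'
from h import *
after([-.07,.07,0,0,0,0]); jst()
E
```

```text
t 12.43 p [567.64 -15.3   31.65] yang -0.8882 tilt [-0.0025  0.0026] F [-4.2   4.86 -2.32] M [ 1.087  0.974 -0.029] w 17.5 gf 59.1
jig off [0.22 0.52] cmd off [ 1.47 -0.85] Fjig [-5.14  4.33]
```

>>> apply_moves --targets '[[[-0.03,0.03,0,0,0,0,-1],[-0.05,0.05,0,0,0,0,-1],[-0.05,0.05,0,0,0,0,-1]]]'

```text
time_s: 12.8
tcp_pos: [567.6, -16.0, 31.6]
orientation: [-2.957, -1.05, 0.002]
wrist_force: [-5.4, 5.0, -3.0]
width: 17.0
gripper_force: 59.1
```

```bash
python3 - <<'E'
from h import *
after([-.05,.05,0,0,0,0]); jst()
E
```

```text
t 12.8 p [567.57 -16.    31.64] yang -0.8882 tilt [-0.0025  0.0026] F [-5.39  4.97 -2.98] M [ 1.03   1.026 -0.062] w 17.0 gf 59.1
jig off [ 0.22 -0.18] cmd off [ 1.47 -1.56] Fjig [-6.34  4.33]
```

>>> apply_moves --targets '[[[-0.03,0.03,0,0,0,0,-1],[-0.05,0.05,0,0,0,0,-1],[-0.05,0.05,0,0,0,0,-1]]]'

```text
time_s: 13.18
tcp_pos: [567.5, -16.3, 31.7]
orientation: [-2.957, -1.051, 0.002]
wrist_force: [-3.7, 5.2, -2.2]
width: 17.2
gripper_force: 59.2
```

```bash
python3 - <<'E'
from h import *
after([-.05,.05,0,0,0,0]); jst()
E
```

```text
t 13.18 p [567.54 -16.35  31.68] yang -0.888 tilt [-0.0024  0.003 ] F [-3.67  5.17 -2.15] M [ 1.302  0.979 -0.042] w 17.2 gf 59.2
jig off [ 0.22 -0.53] cmd off [ 1.47 -2.26] Fjig [-4.65  4.69]
```

>>> apply_moves --targets '[[[-0.03,0.03,0,0,0,0,-1],[-0.05,0.05,0,0,0,0,-1],[-0.05,0.05,0,0,0,0,-1]]]'

```text
time_s: 13.55
tcp_pos: [567.6, -16.4, 31.7]
orientation: [-2.956, -1.051, 0.002]
wrist_force: [-3.6, 7.7, -2.8]
width: 16.9
gripper_force: 59.3
```

```bash
python3 - <<'E'
from h import *
after([-.05,.05,0,0,0,0]); jst()
E
```

```text
t 13.55 p [567.55 -16.42  31.71] yang -0.8875 tilt [-0.0024  0.0038] F [-3.56  7.69 -2.82] M [ 1.66   1.017 -0.125] w 16.9 gf 59.3
jig off [ 0.24 -0.6 ] cmd off [ 1.47 -2.97] Fjig [-4.79  7.21]
```

>>> apply_moves --targets '[[[0.03,0.03,0,0,0,0.002,-1],[0.05,0.05,0,0,0,0.004,-1],[0.05,0.05,0,0,0,0.004,-1]]]'

```text
time_s: 13.92
tcp_pos: [567.5, -16.4, 31.7]
orientation: [-2.957, -1.046, 0.003]
wrist_force: [-7.6, 8.0, 2.3]
width: 16.9
gripper_force: 59.8
```

```bash
python3 - <<'E'
from h import *
after([.05,.05,0,0,0,0.004]); jst()
E
```

```text
t 13.93 p [567.55 -16.38  31.69] yang -0.8909 tilt [-0.0037  0.004 ] F [-7.58  8.02  2.35] M [1.626 1.547 0.169] w 16.9 gf 59.8
jig off [ 0.23 -0.57] cmd off [ 2.18 -2.97] Fjig [-8.83  7.14]
```

>>> apply_moves --targets '[[[0,0,0,0,0,0,-1],[0,0,0,0,0,0,-1],[0,0,0,0,0,0,-1],[0,0,0,0,0,0,-1],[0,0,0,0,0,0,-1],[0,0,0,0,0,0,-1],[0,0,0,0,0,0,-1],[0,0,0,0,0,0,-1],[0,0,0,0,0,0,-1],[0,0,0,0,0,0,-1],[0,0,0,0,0,0,-1]]]'

```text
time_s: 15.3
tcp_pos: [567.5, -16.4, 31.7]
orientation: [-2.957, -1.046, 0.003]
wrist_force: [-7.1, 7.3, 2.3]
width: 17.6
gripper_force: 59.8
```

```bash
python3 - <<'E'
from h import *
jst()
s=viewer.capture("scene"); b=s["image"]
cv2.imwrite("pics/seated.png",cv2.resize(b[215:305,265:355],(560,560),interpolation=cv2.INTER_CUBIC))
E
```

```text
t 15.3 p [567.54 -16.41  31.67] yang -0.8911 tilt [-0.0037  0.004 ] F [-7.15  7.35  2.29] M [1.685 1.547 0.165] w 17.6 gf 59.8
jig off [ 0.22 -0.59] cmd off [ 2.18 -2.97] Fjig [-8.33  6.51]
```

View pics/seated.png

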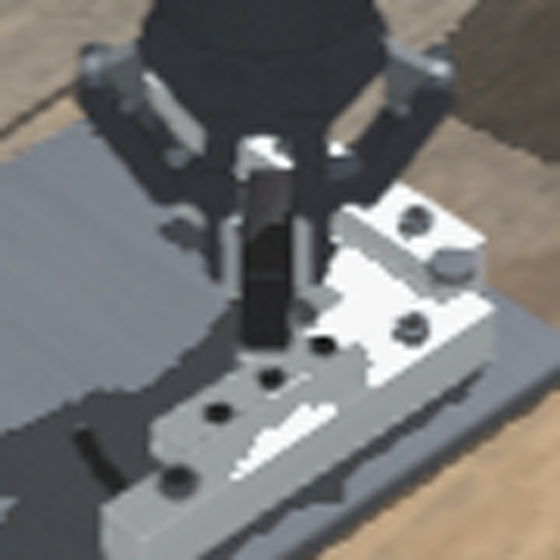

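The square is flush on both faces, with no gap at the fence line (about (170, 460) to (480, 310) in the crop), and it has been held for more than 1.3 s. Withdrawing it along the diagonal.

>>> apply_moves --targets '[[[0.01,-0.1,0,0,0,0,-1],[0.03,-0.2,0,0,0,0,-1],[0.03,-0.35,0,0,0,0,-1],[0.03,-0.6,0,0,0,0,-1],[0.03,-1.0,0,0,0,0,-1],[0.03,-1.8,0,0,0,0,-1],[0.03,-2.8,0,0,0,0,-1],[0.03,-4.0,0,0,0,0,-1],[0.03,-5.2,0,0,0,0,-1],[0.03,-5.2,0,0,0,0,-1],[0.03,-5.2,-3,0,0,0,-1],[0.03,-5.2,-6,0,0,0,-1],[0.03,-5.2,-9,0,0,0,-1],[0.03,-5.2,-9,0,0,0,-1]]]'

```text
time_s: 17.1
tcp_pos: [538.5, 21.4, 124.1]
orientation: [2.963, 1.044, 0.007]
wrist_force: [0.6, 0.1, -3.0]
width: 17.0
gripper_force: 59.5
```

```bash
python3 - <<'E'
from h import *
after([.03,-5.2,-9,0,0,0]); jst()
c=viewer.capture("top"); g=c["image"].astype(np.float32).mean(2)
d=RJ@[-1,0]
# visible part of fence outer edge
n=RJ@[0,-22]
for A,B,o in ((0,-165,n),):
    e=edge(c,g,JC+o,JC+o+d*165,36); print("outer edge ang",np.pi-np.arctan2(e[1][1],e[1][0]),"fence",np.pi-np.arctan2(e[1][1],e[1][0])+JY,e[2],(e[0]-JC)@(RJ@[0,1]))
# logbook contour
hsv=cv2.cvtColor(c["image"],cv2.COLOR_BGR2HSV); wh=(hsv[...,2]>170)&(hsv[...,1]<60)
cv2.imwrite("pics/out.png",np.hstack([cv2.resize(c["image"][200:320,290:390],(400,480),interpolation=cv2.INTER_CUBIC),cv2.resize(viewer.capture("scene")["image"][210:310,260:343],(400,480),interpolation=cv2.INTER_CUBIC)]))
# logbook target (yaw .29)
B=np.array([468.,299.7]); y=.29; RB=np.array([[np.cos(y),-np.sin(y)],[np.sin(y),np.cos(y)]]); t=B+RB@[5,-5]
for p,a in (([520,150,125],-.2),([*t,125],y),([*t,33.5],y)): print(np.round(p,1),row(p,a-np.pi/4).tolist())
E
```

```text
t 17.1 p [538.54  21.43 124.08] yang -0.8935 tilt [0.0042 0.0014] F [ 0.64  0.06 -2.98] M [ 0.041 -0.015  0.005] w 17.0 gf 59.5
jig off [-32.44  34.13] cmd off [-34.14  34.25] Fjig [0.16 0.05]
outer edge ang 0.09567718520030333 fence -0.005322814799696679 0.4438238352925734 -22.32797613198089
[520 150 125] [6.73, -11.05, -0.25, 0.0, 0.0, 0.092]
[474.2 296.3 125. ] [12.34, -25.32, -0.25, 0.0, 0.0, -0.398]
[474.2 296.3  33.5] [12.34, -25.32, 8.9, 0.0, 0.0, -0.398]
```

View pics/out.png

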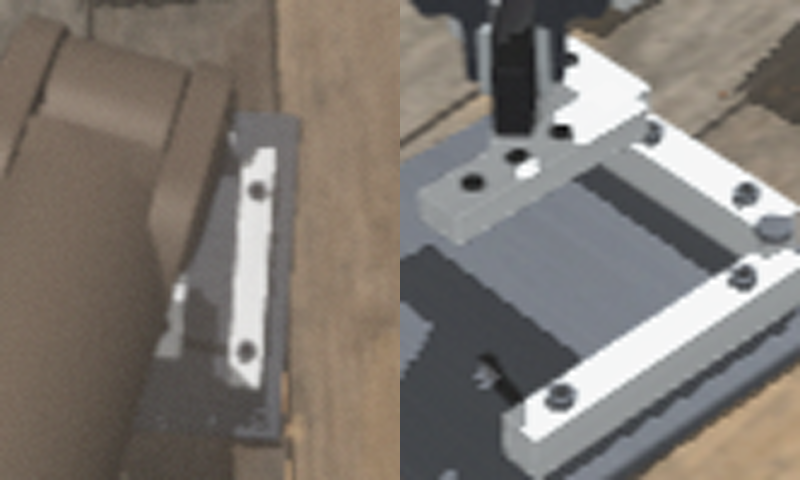

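>>> apply_moves --targets '[[[0.6,-1.3,-0.25,0,0,-0.02,-1],[2.5,-5,-0.25,0,0,-0.08,-1],[4.4,-9,-0.25,0,0,-0.14,-1],[6.3,-13,-0.25,0,0,-0.2,-1],[8.3,-17,-0.25,0,0,-0.27,-1],[10.2,-21,-0.25,0,0,-0.33,-1],[11.7,-24,-0.25,0,0,-0.38,-1],[12.34,-25.32,-0.25,0,0,-0.398,-1],[12.34,-25.32,-0.25,0,0,-0.398,-1],[12.34,-25.32,3,0,0,-0.398,-1],[12.34,-25.32,6,0,0,-0.398,-1],[12.34,-25.32,7.8,0,0,-0.398,-1],[12.34,-25.32,8.5,0,0,-0.398,-1],[12.34,-25.32,8.9,0,0,-0.398,-1],[12.34,-25.32,8.9,0,0,-0.398,-1],[12.34,-25.32,8.9,0,0,-0.398,-1]]]'

```text
time_s: 19.2
tcp_pos: [474.6, 296.8, 34.1]
orientation: [-2.697, -1.609, -0.002]
wrist_force: [-0.4, -0.3, -3.2]
width: 17.2
gripper_force: 59.3
```

```bash
python3 - <<'E'
from h import *
after([12.34,-25.32,8.9,0,0,-.398]); print(cmd()[0]); state()
s=viewer.capture("scene"); cv2.imwrite("pics/book.png",cv2.resize(s["image"][170:290,110:270],(720,540),interpolation=cv2.INTER_CUBIC))
E
```

```text
[474.2107497  296.33364925  33.5       ]
t 19.2 p [474.59 296.78  34.08] yang -0.495 tilt [0.0007 0.0016] F [-0.42 -0.27 -3.19] M [ 0.071 -0.005 -0.01 ] w 17.2 gf 59.3
```

View pics/book.png

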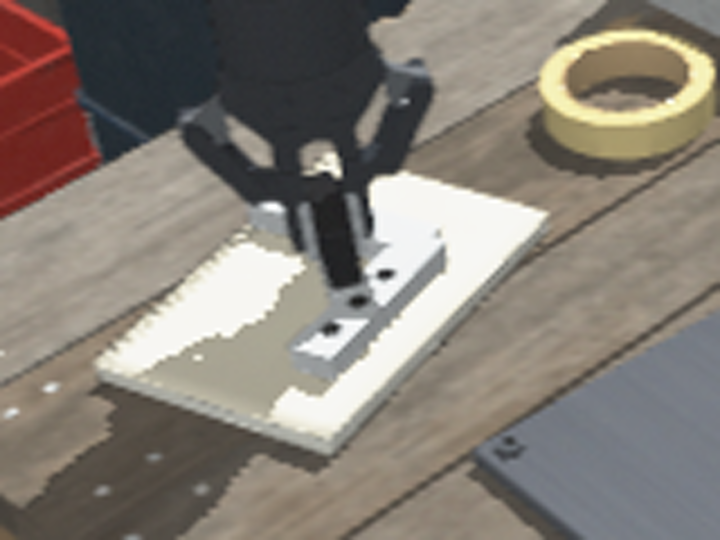

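The square hovers level over the middle of the logbook, with its corner at about (440, 240) in the crop. Settling it down.

>>> apply_moves --targets '[[[0,0,0.05,0,0,0,-1],[0,0,0.1,0,0,0,-1],[0,0,0.15,0,0,0,-1],[0,0,0.15,0,0,0,-1]]]'

```text
time_s: 19.75
tcp_pos: [474.2, 296.5, 31.9]
orientation: [-2.697, -1.609, -0.0]
wrist_force: [0.3, 0.1, -1.4]
width: 17.5
gripper_force: 59.4
```

```bash
python3 - <<'E'
from h import *
after([0,0,.15,0,0,0]); state()
E
```

```text
t 19.75 p [474.19 296.51  31.92] yang -0.495 tilt [-0.0002  0.0009] F [ 0.25  0.07 -1.36] M [-0.012  0.096 -0.005] w 17.5 gf 59.4
```

>>> apply_moves --targets '[[[0,0,0.04,0,0,0,-1],[0,0,0.04,0,0,0,-1],[0,0,0.04,0,0,0,-0.7],[0,0,0.04,0,0,0,-0.3],[0,0,0.04,0,0,0,0.2],[0,0,0.04,0,0,0,0.2],[0,0,0.04,0,0,0,0.2],[0,0,-1,0,0,0,0.2],[0,0,-3,0,0,0,0.2],[0,0,-7,0,0,0,0.2],[0,0,-12,0,0,0,0.2],[0,0,-18,0,0,0,0.2],[0,0,-24,0,0,0,0.2],[0,0,-24,0,0,0,0.2]]]'

```text
time_s: 21.5
tcp_pos: [476.7, 296.8, 277.3]
orientation: [-2.696, -1.607, -0.014]
wrist_force: [0.8, -0.1, -0.1]
width: 51.3
gripper_force: 0.0
```

```bash
python3 - <<'E'
from h import *
after([0,0,-24,0,0,0]); state(); print(row([250,560,270],-0.495).tolist())
E
```

```text
t 21.5 p [476.67 296.81 277.31] yang -0.4958 tilt [0.0064 0.0066] F [ 0.78 -0.09 -0.12] M [-0.014  0.002 -0.02 ] w 51.3 gf 0.0
[12.55, -32.25, 0.2, 0.0, 0.0, 0.0]
```

>>> apply_moves --targets '[[[3,-8,0,0,0,0,0.2],[6,-16,0,0,0,0,0.2],[9,-24,0,0,0,0,0.2],[12,-31,0,0,0,0,0.2],[12,-31,0,0,0,0,0.2],[12,-31,0,0,0,0,0.2],[12,-31,0,0,0,0,0.2],[12,-31,0,0,0,0,0.2]]]'

```text
time_s: 22.5
tcp_pos: [260.3, 547.4, 272.2]
orientation: [2.7, 1.605, 0.001]
wrist_force: [1.1, 0.5, 0.6]
width: 51.1
gripper_force: 0.0
```

```bash
python3 - <<'E'
from h import *
after([12,-31,0,0,0,0]); state()
c=viewer.capture("top"); g=c["image"].astype(np.float32).mean(2)
d=RJ@[-1,0]; n=RJ@[0,-1]; yv=RJ@[0,1]; xv=RJ@[1,0]
for nm,A,B in (("rf",JC+7*yv,JC+185*yv),("rb",JC+25*xv+7*yv,JC+25*xv+185*yv)):
    e=edge(c,g,A,B,36); print(nm,round(np.arctan2(e[1][1],e[1][0])-np.pi/2,4),round(float(e[2]),2))
for nm,o in (("ff",0),("fb",22)):
    e=edge(c,g,JC+o*n,JC+o*n+d*165,36); print(nm,round(np.arctan2(e[1][1],e[1][0])-np.pi,4),round(float(e[2]),2))
s=viewer.capture("scene"); gs=s["image"].astype(np.float32).mean(2)
for nm,A,B in (("S rb",JC+25*xv+7*yv,JC+25*xv+185*yv),("S rf",JC+7*yv,JC+185*yv)):
    e=edge(s,gs,A,B,36); print(nm,round(np.arctan2(e[1][1],e[1][0])-np.pi/2,4),round(float(e[2]),2))
for nm,o in (("S ff",0),("S fb",22)):
    e=edge(s,gs,JC+o*n,JC+o*n+d*165,36); print(nm,round(np.arctan2(e[1][1],e[1][0])-np.pi,4),round(float(e[2]),2))
cv2.imwrite("pics/fin.png",np.hstack([cv2.resize(c["image"][180:350,170:380],(630,510),interpolation=cv2.INTER_CUBIC)]))
E
```

```text
t 22.5 p [260.3  547.42 272.22] yang -0.4979 tilt [ 0.0005 -0.    ] F [1.1  0.46 0.63] M [ 0.045 -0.03  -0.013] w 51.1 gf 0.0
rf -0.1015 0.77
rb -0.1028 0.68
ff -0.108 0.71
fb -0.0957 0.59
S rb -0.1072 0.97
S rf -0.106 1.35
S ff -0.1012 0.87
S fb -0.1015 1.18
```

View pics/fin.png

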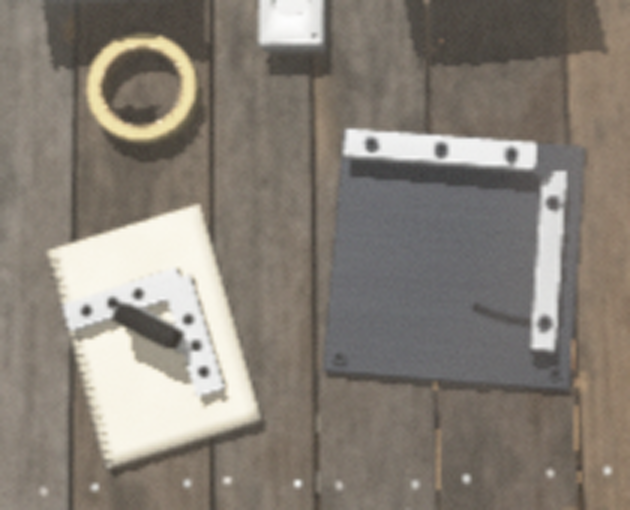

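The fence now sits square: its edges read about −0.102 rad against −0.102 to −0.107 for the rail. The square lies on the book at about (148, 325) in the crop. I'll check its position in the book frame.

```bash
python3 - <<'E'
from h import *
c=viewer.capture("top"); g=c["image"].astype(np.float32).mean(2); hs=cv2.cvtColor(c["image"],cv2.COLOR_BGR2HSV)
m=((hs[...,2]>150)); m[:,:150]=0
k=max([k for k in cnts(m,1500) if 180<k[:,0,0].mean()<260 and 240<k[:,0,1].mean()<340],key=cv2.contourArea)
P=np.array([ray(c,p,12)[:2] for p in cv2.boxPoints(cv2.minAreaRect(k))]); B=P.mean(0); print("book",B,P.round(1).tolist())
y=.29; RB=np.array([[np.cos(y),-np.sin(y)],[np.sin(y),np.cos(y)]])
gr=(c["image"].max(2)<70)
for q in cnts(gr,30):
    u=cv2.minAreaRect(q)
    if abs(u[0][0]-219)<15 and abs(u[0][1]-289)<15: print("grip top in book frame",RB.T@(ray(c,u[0],60)[:2]-B),u)
o=np.array([474.2,296.4]); f=lambda v:tuple(o+RB@np.array(v,float))
sx=edge(c,g,f((46,-46)),f((-74,-46)),27,3); sy=edge(c,g,f((46,-46)),f((46,74)),27,3)
K=meet(sx,sy); print("corner in book frame",RB.T@(K-B),"origin",RB.T@(K-B)-[46,-46],sx[2],sy[2], np.arctan2(*sx[1][::-1])-np.pi,np.arctan2(*sy[1][::-1])-np.pi/2)
state()
E
```

```text
book [467.79681179 300.24269212] [[551.2, 404.0], [589.5, 255.9], [383.7, 198.1], [346.8, 343.0]]
corner in book frame [ 54.93089117 -54.81176173] origin [ 8.93089117 -8.81176173] 1.9227856321914056 2.7909858899653397 -5.9967071618686845 0.3886544162695871
t 22.65 p [260.14 547.8  272.49] yang -0.4981 tilt [0.0001 0.001 ] F [ 0.83  0.38 -0.04] M [ 0.01  -0.01   0.005] w 51.5 gf 0.0
```

```bash
python3 -c "
from h import *
print(job.job_done())"
```

```text
the job is handed in; nothing more can be done
None
```

I pressed the square flush into the jig corner and held it there for more than 1.3 s, which left the fence square to the rail within measurement error (0 to −0.006 rad). I then drew it out and laid it flat within about 13 mm of the logbook's middle, and handed the job in at 22.7 s.

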